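# Hang the thermometer in the food case

## Task

Hang the little dial thermometer in the glass food case for the ride home: take it by its black grip post, bring it down through the opening in the roof without touching the steel frame of that opening, put its loop over the hook and press it down gently but fully home until the sprung keeper snaps shut above its bar. The hook is not set at an exact height, so feel for the seat and do not force it; only then let go, leave it hanging still, and leave the jar, the sauce bottle and the bowl alone.

Things in the scene. Friction and masses are not known exactly. Their poses are not given: they have to be found in the camera images.
- thermometer: Loose dial thermometer, upright on the counter, about 110 g. Origin: centre of its underside, z up. Foot plate 40 (x) x 56 (y) x 4 mm; dial housing a disc 44 mm in diameter and 18 mm thick, axis along x, from 4 to 48 mm above the underside. Above it a steel loop (see bar) and a black grip post (see grip). Hung, it may face either way.
- bar (a point): Middle of the horizontal hanging bar of the thermometer's rigid loop: bar along y, 8 mm thick with a round underside and a flat top 4 mm above its axis, 50 mm long, its axis 98 mm above the underside. The loop's two upright legs, 6 mm thick, stand at y = -20 and +20 mm; its window is 34 mm wide (y) and 46 mm high (48 to 94 mm above the underside). Axes as the thermometer.
- grip (a point): Point to pinch, on the axis of the black grip post that stands on the bar: post 12 (x) x 16 (y) mm, from 102 to 162 mm above the underside, this point at 148 mm. Pinch it across y. Axes as the thermometer.
- cabinet: Fixed glazed food case with aluminium edges, closed all round but for the opening in its roof. 260 (x) x 360 (y) x 184 mm high. Origin: centre of its underside; -x is its front, z up. Floor 8 mm thick. Inside, a cross rail along y carries a hook (see seat): rail's front face 11 mm behind the seat, its top 2 mm below it. Case and hook take at most 16 N.
- hatch: Steel frame of the roof opening. Origin: centre of the opening at the frame's top face, 184 mm above the counter; axes as the case. Clear opening 116 (x) x 150 (y) mm; the bars are 18 mm wide and 12 mm deep, down from the top face, and must not be touched.
- seat (a point): Nominal place of the bar's middle when hung home: 22 mm behind (+x) the opening's centre, 66 mm below the frame's top; axes as the case. Exact in x and y; the real hook with its keeper stands up to 8 mm higher or lower, unmeasured. Hook 12 mm wide (y), trough 10.5 mm long (x) with a solid bottom 4 mm under the bar's axis, between an upturned front tip and a back plate.
- tip (a point): Nominal top front edge of the hook's upturned tip, which leans slightly forward: 13 mm in front (-x) of the seat, 9 mm above it (same 8 mm uncertainty in height). The hook's underside lies 20 mm below this point. The foot and dial must go down in front of it (bar 40 to 45 mm in front of the seat); then the loop goes back over it with the bar 26 mm above the seat point.
- keeper (a joint): Travel (m) of the sprung keeper, two dark wedge noses at the hook's back plate, 19 mm apart so that the grip post passes between. 0 = shut, their lower edge 5.5 mm and the top of their slope 23 mm above the true seat. The bar pressed down drives it back 4 to 6 mm against some 4 to 8 N; past it, it snaps shut and the bar meets the solid bottom 1 to 2 mm lower.
- jar: Loose amber jar with a red lid, 96 mm diameter, 150 mm high; origin at the centre of its underside. A bystander.
- sauce_bottle: Loose white bottle with a red cap, 56 mm diameter, 150 mm high; origin at the centre of its underside. A bystander.
- bowl: Loose white bowl, 120 mm diameter, 50 mm high; origin at the centre of its underside. A bystander.
Mind the look-alikes: they are no part of the job. What is shaped like the thermometer but blue, green or yellow is not meant.

How it is judged:
On the way, in this order (a step that is already met when the one before it is completed fails the run):
1. the thermometer, held in the fingers, has been brought down through the roof opening into the case (z of bar in the frame of hatch below -0.028 m and horizontal distance between bar and hatch below 0.075 m and contact force between the fingers and thermometer above 0.5 N), for 0.1 s.
2. the robot presses the bar down past the keeper (value of joint keeper above 0.002 m and horizontal distance between bar and seat below 0.01 m and contact force between the fingers and thermometer above 0.5 N).
3. with the robot still on the thermometer, the keeper has sprung shut over the bar (value of joint keeper below 0.0012 m and z of bar in the frame of seat below 0.0095 m and horizontal distance between bar and seat below 0.007 m and contact force between the fingers and thermometer above 0.5 N), for 0.05 s.
At the end, for the whole second after the job is handed in: The thermometer hangs home on the hook: its bar within 7 mm of the seat sideways and 10 mm in height, the keeper shut over it (under 1.5 mm), upright within 0.2 rad, still, and let go (horizontal distance between bar and seat below 0.007 m and z of bar in the frame of seat between -0.0105 and 0.0095 m and value of joint keeper below 0.0015 m and angle between thermometer's own z axis and vertical below 0.2 rad and linear speed of thermometer below 0.03 m/s and contact force between the fingers and thermometer below 0.05 N); the robot touches nothing.
It fails at once if anything touches the steel frame of the opening (over 1 N) (contact force between hatch and anything else above 1 N).
It fails at once if the thermometer is forced against the hook or the case with more than 16 N (contact force between thermometer and cabinet above 16 N).
It fails at once if the arm or fingers press on the case or hook with more than 16 N (contact force between any of the fingers, the arm and cabinet above 16 N).
It fails at once if the jar, the sauce bottle or the bowl is pushed more than 20 mm (distance of any of jar, sauce_bottle, bowl from where it was at the start of the episode above 0.02 m).
It also fails if it takes over 67 s, if anything falls off the work surface, if the arm or the gripper's body presses on something with over 40 N, if the wrist force passes 120 N, or if a joint passes its speed limit or range.

## Robot

A 6-joint arm with a two-finger parallel gripper is mounted at the origin on the work surface. World frame = base frame: x ahead of the robot, y to its left, z up, the work surface at z = 0. Lengths are in m, angles in rad, forces in N, time in s.
With the tool pointing down it reaches from about 0.275 to 0.875 m from the base axis. Payload 12.5 kg.
Tool frame: the origin (TCP) lies at the very end of the fingers, on their centre line; the grasp point (between the pads) lies 19 mm behind it; x points along the fingers, y is the direction in which the jaws open and shut, and the axes are right-handed (so a half turn about x gives the same grasp; the last joint's range is limited). The gripper opens to 85 mm and grips with 20 to 120 N. Pads are 22 mm wide; open, the fingers measure 114 mm over their backs; the gripper's body (76 mm by 85 mm) begins 54 mm behind the grasp point. The pads swing forward as they close: fully open they stand 13 mm farther back than shut.
Start: joints at [-1.415, 0.351, 1.652, -0, 1.139, -0.085], TCP at [0.131, -0.534, 0.231] pointing down, gripper open.
Joint ranges: [-2.75, 2.75], [-0.79, 2.1], [0.01, 2.65], [-1.57, 4.71], [0.07, 3.14], [-2.87, 2.87]. Speed limits (rad/s): [2.22, 2.22, 2.79, 3.14, 3.14, 3.14].

## Interface

Orientations are given as a 3x3 rotation matrix whose columns are the frame's x, y, z axes.
In Python, from bench import manip gives the robot as it stands. Calls block until the motion is done:
- manip.move_ptp(position, orientation): joint-space move of the TCP to a pose.
- manip.move_l(position, attitude=None, max_speed=0.15): straight line of the TCP; attitude=None keeps the orientation; max_speed is the mean speed in m/s.
- manip.move_j(angles): joint-space move.
- manip.set_gripper(opening, effort=None): opening from 0.0 (shut) to 1.0 (fully open); effort is the grip in N (None keeps the last); returns when the fingers have stopped.
- manip.dwell(seconds).
- manip.inverse_kinematics(position, orientation): joint angles nearest the present ones, or None.
- manip.grab_frame(name): name is "scene" or "top" or "wrist"; returns (picture, depth): 480x640x3 uint8, red, green, blue; 480x640 float32, m along the optical axis (not along the pixel's ray), 0 where there is no reading.
- manip.get_calibration(name): a dict with "camera_matrix" (3x3 intrinsics, pixels), "R" (3x3) and "t" (3): a world point X has camera coordinates R X + t. Camera axes: x right, y down, z forward; pixel columns grow to the right and rows downward; lengths in m; the calibration is good to about 2 mm. A picture is of the moment at which its call begins: read the wrist's pose just before it. get_calibration takes no time and is no camera call; for the wrist camera it gives the pose at the moment of the call.
A pose or a line that the arm cannot do raises manip.Unreachable and nothing moves.
- manip.sign_off(): hands the job in, once; it reports no verdict.
Trained networks look in the newest picture that a camera, given by its name, has taken for a name from the list of things; names that differ only in an ending like _2 or _b are one class to them, and where a whole thing is asked for, a point or a joint stands for the part that bears it (a point fixed in the world has none). Each returns a list of dicts, best first, with "confidence" (0 to 1); they miss things now and then, are a little off and sometimes report something else, mostly with a low value. They report only what shows in the picture. A call takes as long as a camera call. They do not tell look-alikes from the thing itself.
- manip.look_for(camera, name): "at" ([x, y, z] in m, in world coordinates, good to about 4 mm: the middle of the surface that is visible of it).
Readings, each from a call of its own:
- manip.current_time(): time.
- manip.current_qpos(): joint angles.
- manip.current_joint_vel(): joint speeds.
- manip.current_joint_torque(): joint torques, N m.
- manip.current_ee_pos(): TCP position.
- manip.current_tcp_rot(): TCP orientation.
- manip.current_force(): force on the tool from outside, world axes, zero at the start.
- manip.current_ft_torque(): the same for the moment, N m.
- manip.current_grip_width(): opening from 0.0 (shut) to 1.0 (fully open).
Only numpy, scipy, OpenCV 4.12 (cv2) and the standard library are available. Lean on these libraries where they do the work, as an engineer would, in place of code of your own. Each camera call takes 0.05 s, during which the arm holds its last target.

## Working session

There is one attempt and no reset: what is moved stays moved. The work goes in short steps, each a Python script; the robot and the scene stay as the last script left them, time stands still between calls to the robot, and variables do not carry over. Pictures are saved under pics/ and viewed, and the job is handed in when it is done.

```bash
mkdir -p pics; ls; python3 - <<'E'
from bench import manip
import cv2,numpy as np
for c in ["scene","top","wrist"]:
    p,d=manip.grab_frame(c); cv2.imwrite(f"pics/{c}0.png",p[:,:,::-1]); np.save(f"pics/{c}0.npy",d)
    k=manip.get_calibration(c); print(c,np.round(k["camera_matrix"],1).tolist(),np.round(k["R"],3).tolist(),np.round(k["t"],3))
    for n in ["thermometer","hatch","cabinet","jar","sauce_bottle","bowl"]:
        if c!="wrist": print(n,[(np.round(r["at"],3).tolist(),round(r["confidence"],2)) for r in manip.look_for(c,n)])
print(manip.current_time())
E
```

```text
pics
scene [[462.7, 0.0, 315.0], [0.0, 462.7, 236.0], [0.0, 0.0, 1.0]] [[0.704, 0.71, -0.001], [0.606, -0.602, -0.52], [-0.37, 0.366, -0.854]] [-0.315 -0.247  1.574]
thermometer [([0.436, -0.318, 0.049], 0.93), ([0.479, -0.429, 0.046], 0.87), ([0.507, -0.18, 0.044], 0.72), ([0.534, -0.282, 0.044], 0.6), ([0.405, -0.21, 0.045], 0.59)]
hatch [([0.624, 0.174, 0.184], 0.96)]
cabinet [([0.637, 0.146, 0.184], 0.76)]
jar [([0.686, -0.263, 0.15], 0.77)]
sauce_bottle [([0.312, 0.378, 0.085], 0.73)]
bowl [([0.638, 0.144, 0.182], 0.59)]
top [[444.4, 0.0, 318.4], [0.0, 444.4, 233.2], [0.0, 0.0, 1.0]] [[-0.016, -1.0, -0.013], [-0.998, 0.017, -0.068], [0.068, 0.012, -0.998]] [-0.028  0.51   1.223]
thermometer [([0.525, -0.267, 0.031], 0.9), ([0.495, -0.171, 0.009], 0.81), ([0.436, -0.312, 0.043], 0.78), ([0.472, -0.422, 0.035], 0.76), ([0.406, -0.202, 0.034], 0.71)]
hatch [([0.626, 0.173, 0.185], 0.88), ([0.31, 0.377, 0.099], 0.55)]
cabinet [([0.638, 0.177, 0.183], 0.8)]
jar [([0.654, -0.242, 0.152], 0.95)]
sauce_bottle [([0.311, 0.377, 0.101], 0.69)]
bowl [([0.634, -0.493, 0.022], 0.84)]
wrist [[380.8, 0.0, 317.6], [0.0, 380.8, 240.5], [0.0, 0.0, 1.0]] [[0.239, -0.971, -0.0], [-0.937, -0.231, 0.261], [-0.253, -0.062, -0.965]] [-0.55  -0.034  0.378]
0.75
```

View pics/scene0.png

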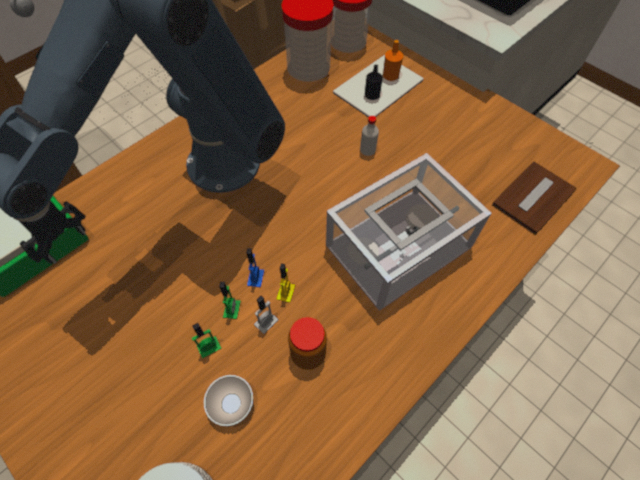

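View pics/top0.png

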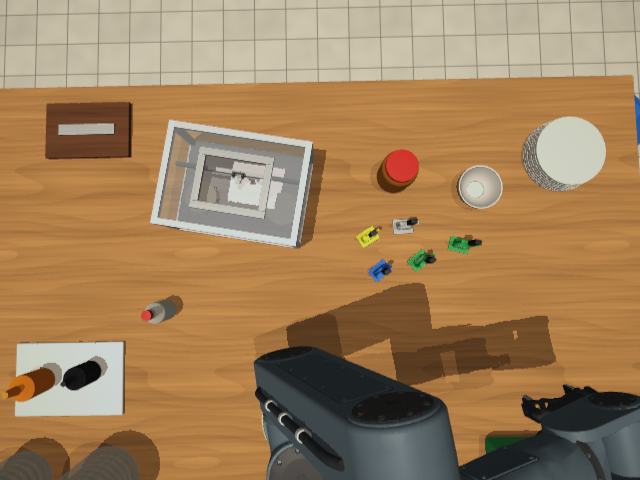

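View pics/wrist0.png

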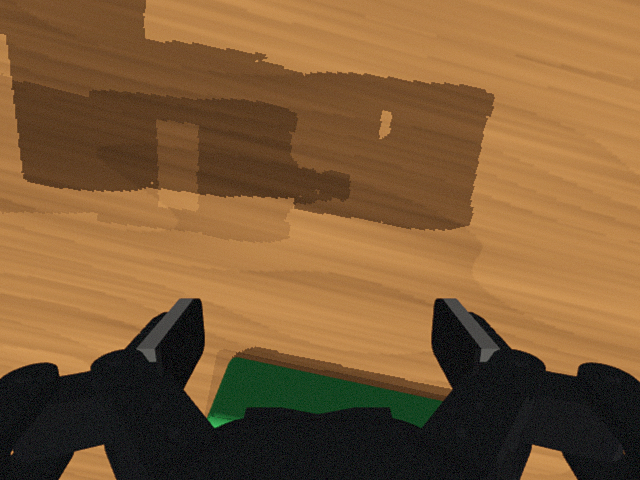

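Candidates in the top view are yellow (368,236), silver (404,226), blue (381,270), green (421,260) and green (462,243). Only the silver/white one at (404,226), which is scene (265,318), isn't an excluded colour. I'll enlarge it and the case to confirm.

```bash
python3 - <<'E'
import cv2,numpy as np
t=cv2.imread("pics/top0.png"); s=cv2.imread("pics/scene0.png")
a=cv2.resize(t[195:265,350:450],(400,280),interpolation=cv2.INTER_CUBIC)
b=cv2.resize(s[285:355,225:325],(400,280),interpolation=cv2.INTER_CUBIC)
c=cv2.resize(t[110:255,145:320],(400,320),interpolation=cv2.INTER_CUBIC)
e=cv2.resize(s[145:315,310:500],(400,320),interpolation=cv2.INTER_CUBIC)
cv2.imwrite("pics/crop1.png",np.vstack([np.hstack([a,b]),np.hstack([c,e])]))
E
```

```text
(no output)
```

View pics/crop1.png

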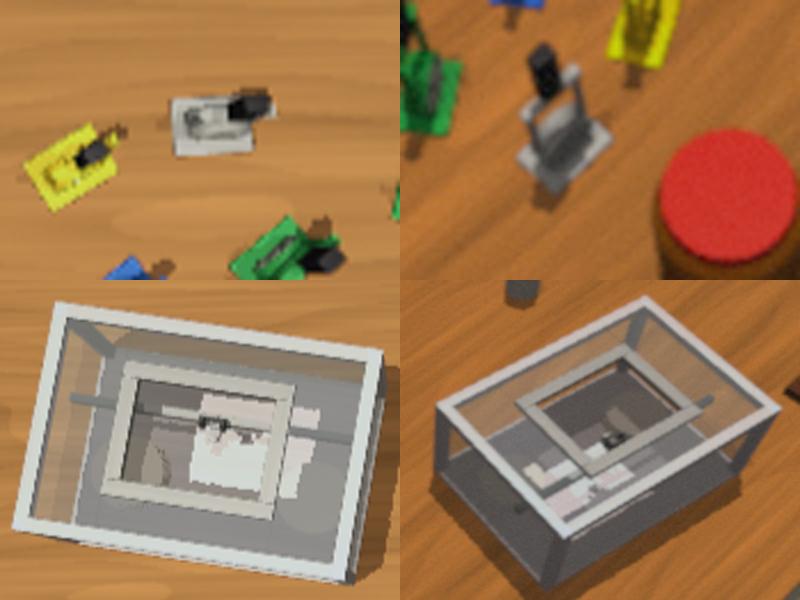

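The crop confirms it: the silver thermometer has the black post and its loop across y. Next I'll measure the thermometer and the hatch from depth.

```bash
cat > h.py <<'E'
from bench import manip
import cv2,numpy as np
def cloud(d,k):
    K=np.array(k["camera_matrix"]);R=np.array(k["R"]);t=np.array(k["t"])
    v,u=np.mgrid[:d.shape[0],:d.shape[1]]
    P=np.stack([(u-K[0,2])/K[0,0]*d,(v-K[1,2])/K[1,1]*d,d],-1)
    return (P-t)@R
def shot(c,n):
    k=manip.get_calibration(c); p,d=manip.grab_frame(c)
    cv2.imwrite(f"pics/{n}.png",p[:,:,::-1]); np.savez(f"pics/{n}.npz",d=d,p=p,K=k["camera_matrix"],R=k["R"],t=k["t"])
    return p,d,k
def down(yaw):  # tool x down, tool y along horizontal dir yaw
    x=np.array([0,0,-1.]);y=np.array([np.cos(yaw),np.sin(yaw),0]);return np.stack([x,y,np.cross(x,y)],1)
E
python3 - <<'E'
from h import *
k=manip.get_calibration("top"); d=np.load("pics/top0.npy"); p=cv2.imread("pics/top0.png")
W=cloud(d,k)
# case frame + hatch
m=(abs(W[...,2]-.184)<.008)&(d>0)
m[:, :140]=0; m[:,330:]=0; m[265:]=0
n,l,st,ce=cv2.connectedComponentsWithStats(m.astype(np.uint8),connectivity=8)
for i in range(1,n):
    if st[i,4]>100:
        pts=W[l==i]; print(st[i],np.round(pts.mean(0),4),"minrect",cv2.minAreaRect((pts[:,:2]*1000).astype(np.float32)))
# thermometer foot
k0=(W[...,2]<.05)&(np.linalg.norm(W[...,:2]-[.53,-.275],axis=-1)<.045)
pp=p.astype(int); gray=(pp.max(2)-pp.min(2)<30)&(pp.max(2)>100)
pts=W[k0&gray]; print(len(pts),"foot",cv2.minAreaRect((pts[:,:2]*1000).astype(np.float32)))
k1=(W[...,2]>.10)&(np.linalg.norm(W[...,:2]-[.53,-.275],axis=-1)<.045)
pts=W[k1];print("post",len(pts),np.round(pts.mean(0),4),np.round(pts.min(0),3),np.round(pts.max(0),3), cv2.minAreaRect((pts[:,:2]*1000).astype(np.float32)))
E
```

```text
[  150   120   163   127 12560] [0.6256 0.1718 0.1817] minrect ((627.125244140625, 172.52734375), (360.8177185058594, 260.52520751953125), 79.9605712890625)
200 foot ((527.1426391601562, -273.7690124511719), (40.09160614013672, 54.20074462890625), 3.9295856952667236)
post 82 [ 0.5249 -0.2716  0.1353] [ 0.52  -0.297  0.1  ] [ 0.531 -0.25   0.165] ((525.2785034179688, -273.5983581542969), (11.153864860534668, 46.99024963378906), 2.011021614074707)
```

```bash
python3 - <<'E'
from h import *
k=manip.get_calibration("wrist");R=np.array(k["R"]);t=np.array(k["t"])
T=np.array(manip.current_tcp_rot()); o=np.array(manip.current_ee_pos())
print(np.round(T,3)); print("cam in tool",np.round(T.T@(-R.T@t-o),4)); print("optic axis tool",np.round(T.T@R[2],3))
# hatch by colour
k=manip.get_calibration("top"); p=cv2.imread("pics/top0.png")
for name,z in (("top",.184),):
    hsv=cv2.cvtColor(p,cv2.COLOR_BGR2HSV)
    for (u,v) in [(230,211),(235,152),(197,180),(268,188),(290,190),(240,125)]: print((u,v),p[v,u],hsv[v,u])
for a in (np.deg2rad(93),np.deg2rad(-87)):
    for z in (.30,): print(a, manip.inverse_kinematics([.525,-.274,z],down(a)))
    print(manip.inverse_kinematics([.627,.1725,.3],down(a-np.deg2rad(13))))
E
```

```text
[[-0.     0.238 -0.971]
 [-0.    -0.971 -0.238]
 [-1.     0.     0.   ]]
cam in tool [-0.142   0.     -0.0666]
optic axis tool [ 0.965 -0.     0.261]
(230, 211) [186 196 198] [ 25  15 198]
(235, 152) [176 186 189] [ 23  18 189]
(197, 180) [180 191 193] [ 25  17 193]
(268, 188) [191 198 197] [ 34   9 198]
(290, 190) [140 142 144] [ 15   7 144]
(240, 125) [ 70 128 181] [ 16 156 181]
1.6231562043547265 [-5.59619127e-01  3.70328485e-01  1.45123347e+00 -4.44089210e-16
  1.32003070e+00 -2.18277533e+00]
[ 1.96910470e-01  4.84747445e-01  1.28152289e+00 -4.44089210e-16
  1.37532232e+00 -1.19935293e+00]
-1.5184364492350666 [-0.55961913  0.37032849  1.45123347  0.          1.3200307   0.95881732]
[ 1.96910470e-01  4.84747445e-01  1.28152289e+00 -4.44089210e-16
  1.37532232e+00  1.94223972e+00]
```

```bash
python3 - <<'E'
from h import *
yc=np.deg2rad(-10)
manip.move_ptp([.627,.1725,.34],down(yc-np.pi/2)); shot("wrist","h1"); print(manip.current_time())
manip.move_ptp([.627,.1725,.34],down(yc+np.pi/2)); shot("wrist","h2"); print(manip.current_time())
manip.move_ptp([.525,-.274,.31],down(np.deg2rad(93))); p,d,k=shot("wrist","t1"); print(manip.current_time())
a=[cv2.resize(cv2.imread(f"pics/{n}.png"),(400,300)) for n in("h1","h2","t1")]
cv2.imwrite("pics/m1.png",np.vstack([np.hstack(a[:2]),np.hstack([a[2],a[2]*0])]))
E
```

```text
3.85
6.55
8.2833
```

View pics/m1.png

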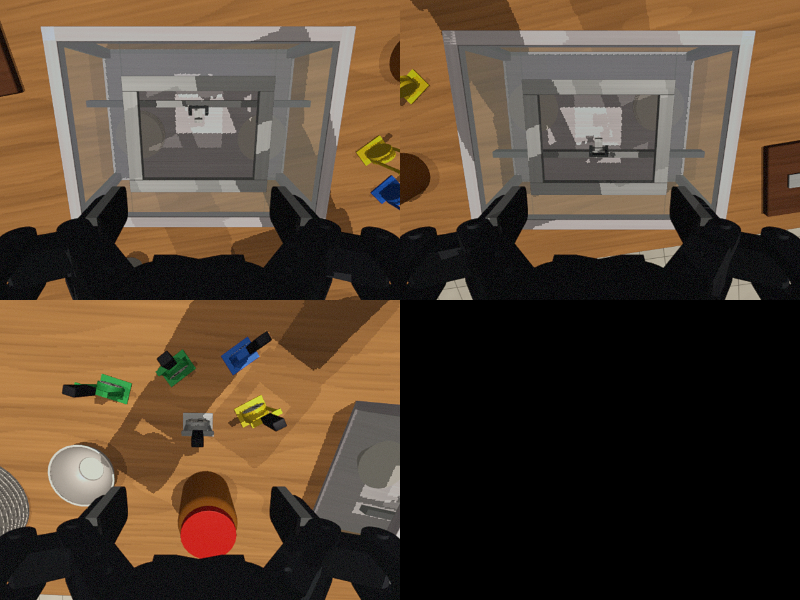

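View pics/h2.png

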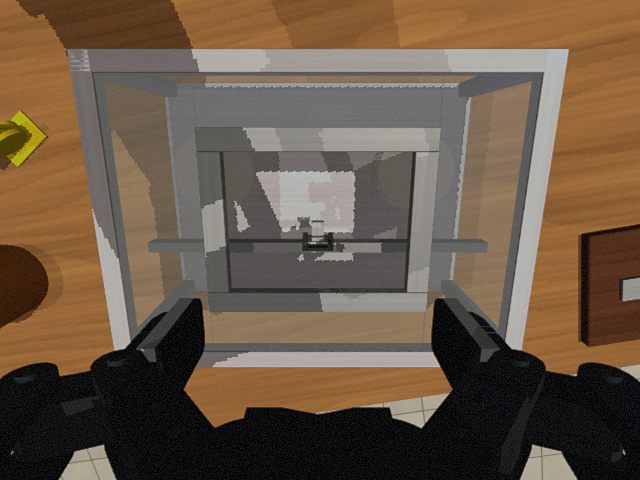

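View pics/h1.png

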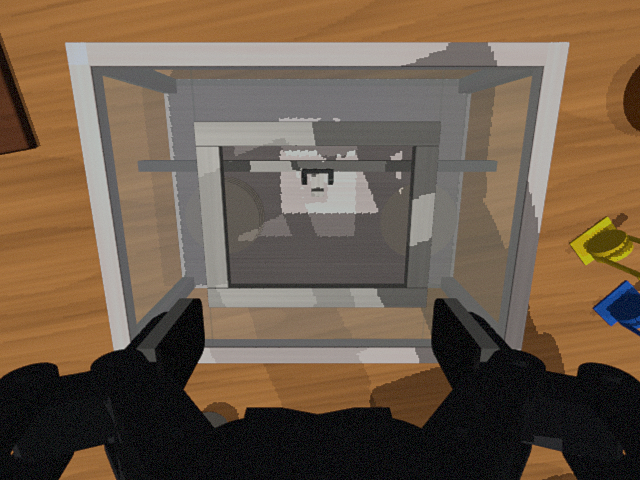

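View pics/t1.png

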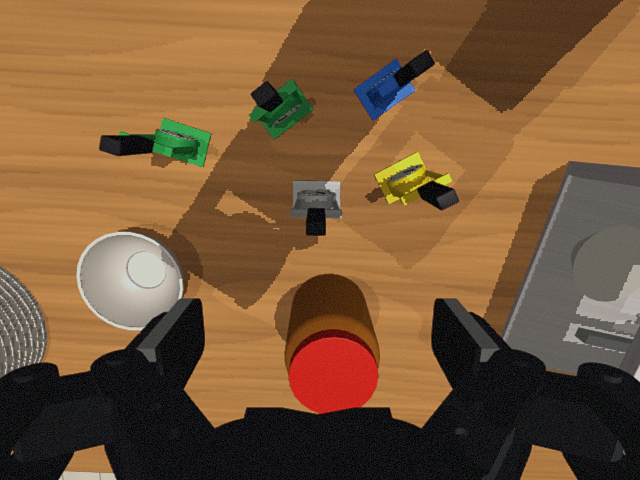

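```bash
cat >> h.py <<'E'
def rect(n,c,yaw,z,hx,hy,s=0.001):
    """rectified view of plane z: rows = +x downward->upward (x up), cols = +y to the left"""
    f=np.load(f"pics/{n}.npz"); K,R,t=f["K"],f["R"],f["t"]
    H,Wd=int(2*hx/s),int(2*hy/s)
    i,j=np.mgrid[:H,:Wd]; x=hx-(i+.5)*s; y=hy-(j+.5)*s
    X=np.stack([c[0]+x*np.cos(yaw)-y*np.sin(yaw),c[1]+x*np.sin(yaw)+y*np.cos(yaw),0*x+z],-1)
    P=(X@R.T+t)@K.T; uv=(P[...,:2]/P[...,2:]).astype(np.float32)
    return cv2.remap(f["p"][:,:,::-1].copy(),uv[...,0],uv[...,1],cv2.INTER_LINEAR)
E
python3 - <<'E'
from h import *
k=manip.get_calibration("top"); np.savez("pics/top0.npz",p=cv2.imread("pics/top0.png")[:,:,::-1],K=k["camera_matrix"],R=k["R"],t=k["t"])
k=manip.get_calibration("scene"); np.savez("pics/scene0.npz",p=cv2.imread("pics/scene0.png")[:,:,::-1],K=k["camera_matrix"],R=k["R"],t=k["t"])
ims=[]
for n in ("h1","h2","top0","scene0"):
    r=rect(n,(.627,.1725),np.deg2rad(-10),.184,.15,.2)
    for s in (1,):
        for X in (-130,130,-76,76,-58,58): cv2.line(r,(0,150-X),(400,150-X),(0,0,255) if abs(X)!=58 else (0,255,0),1)
        for Y in (-180,180,-93,93,-75,75): cv2.line(r,(200-Y,0),(200-Y,300),(0,0,255) if abs(Y)!=75 else (0,255,0),1)
    ims.append(r)
cv2.imwrite("pics/r1.png",np.vstack([np.hstack(ims[:2]),np.hstack(ims[2:])]))
E
```

```text
(no output)
```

View pics/r1.png

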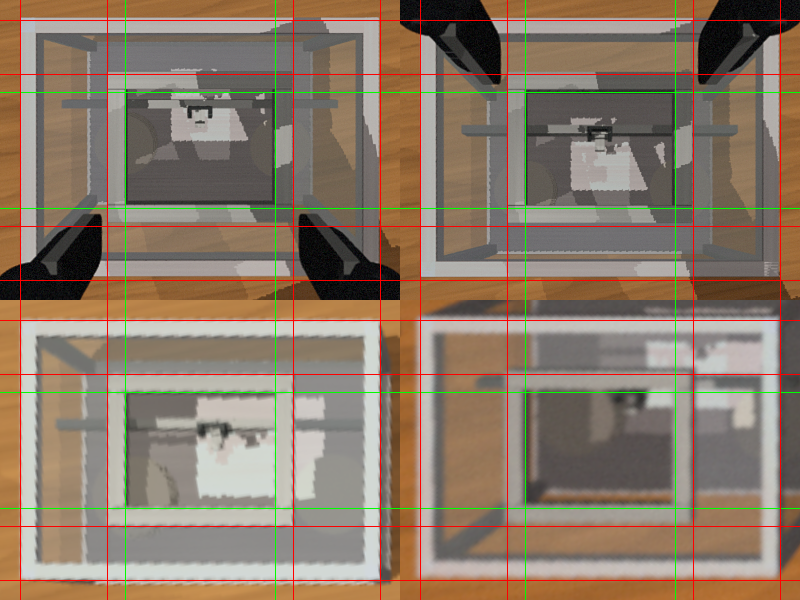

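```bash
python3 - <<'E'
from h import *
s=.0005
def edge(g,axis,pos,lo,hi,w=9):
    # axis 'x': edge at x=pos, average for y in lo..hi ; sections, returns pos at several bits
    out=[]
    for a,b in zip(np.linspace(lo,hi,4)[:-1],np.linspace(lo,hi,4)[1:]):
        if axis=='x': prof=g[:,int((200-b)*2):int((200-a)*2)].mean(1); c=int((150-pos)*2)
        else: prof=g[int((150-b)*2):int((150-a)*2)].mean(0); c=int((200-pos)*2)
        gr=np.abs(np.diff(cv2.GaussianBlur(prof[None].astype(np.float32),(0,0),1.5)[0]))
        q=gr[c-2*w:c+2*w]; i=q.argmax()
        i0=max(i-3,0); seg=q[i0:i+4]; ii=(np.arange(i0,i0+len(seg))*seg).sum()/seg.sum()
        idx=c-2*w+ii+1; out.append((round(((150 if axis=='x' else 200)-idx/2)-pos,1),int(q.max())))
    return out
for n in ("h1","h2","top0"):
    g=cv2.cvtColor(rect(n,(.627,.1725),np.deg2rad(-10),.184,.15,.2,s),cv2.COLOR_BGR2GRAY).astype(float)
    print(n)
    for p_ in (-130,130): print(' case x',p_,edge(g,'x',p_,-80,80))
    for p_ in (-180,180): print(' case y',p_,edge(g,'y',p_,-60,60))
    for p_ in (-76,76): print(' hat x',p_,edge(g,'x',p_,-70,70,7))
    for p_ in (-58,58): print(' hin x',p_,edge(g,'x',p_,-65,65,7))
    for p_ in (-93,93): print(' hat y',p_,edge(g,'y',p_,-55,55,7))
    for p_ in (-75,75): print(' hin y',p_,edge(g,'y',p_,-50,50,7))
r=[cv2.resize(rect(n,(.627,.1725),np.deg2rad(-10),.13,.05,.05,.00025),(400,400)) for n in("h1","h2")]
cv2.imwrite("pics/r2.png",np.hstack(r))
# post top, thermometer
f=np.load("pics/t1.npz"); W=cloud(f["d"],dict(camera_matrix=f["K"],R=f["R"],t=f["t"]))
m=(np.linalg.norm(W[...,:2]-[.525,-.274],axis=-1)<.04)&(f["d"]>0)
for lo,hi in((.157,.17),(.11,.155),(-.005,.012),(.04,.1)):
    q=W[m&(W[...,2]>lo)&(W[...,2]<hi)]; print(lo,len(q),np.round(np.median(q,0),4),cv2.minAreaRect((q[:,:2]*1000).astype(np.float32)))
cv2.imwrite("pics/r3.png",np.hstack([cv2.resize(rect("t1",(.525,-.274),0,z,.05,.05,.00025),(400,400)) for z in (.162,.004)]))
E
```

```text
h1
 case x -130 [(np.float64(4.0), 13), (np.float64(4.0), 12), (np.float64(3.9), 12)]
 case x 130 [(np.float64(2.4), 14), (np.float64(2.4), 14), (np.float64(2.4), 15)]
 case y -180 [(np.float64(1.1), 2), (np.float64(1.0), 9), (np.float64(1.1), 15)]
 case y 180 [(np.float64(-0.6), 14), (np.float64(-0.6), 16), (np.float64(-0.5), 17)]
 hat x -76 [(np.float64(4.1), 2), (np.float64(4.1), 6), (np.float64(4.1), 8)]
 hat x 76 [(np.float64(3.2), 5), (np.float64(3.2), 8), (np.float64(2.1), 11)]
 hin x -58 [(np.float64(3.2), 17), (np.float64(3.1), 21), (np.float64(3.1), 24)]
 hin x 58 [(np.float64(-6.7), 10), (np.float64(-6.7), 15), (np.float64(3.3), 12)]
 hat y -93 [(np.float64(0.5), 4), (np.float64(1.2), 7), (np.float64(0.1), 2)]
 hat y 93 [(np.float64(-0.6), 8), (np.float64(-0.6), 8), (np.float64(-0.6), 11)]
 hin y -75 [(np.float64(0.1), 10), (np.float64(0.2), 22), (np.float64(0.0), 11)]
 hin y 75 [(np.float64(0.2), 23), (np.float64(0.2), 23), (np.float64(0.2), 24)]
h2
 case x -130 [(np.float64(3.6), 14), (np.float64(3.5), 14), (np.float64(3.5), 12)]
 case x 130 [(np.float64(2.0), 14), (np.f
[... 1677 characters left out ...]
64(1.5), 2), (np.float64(1.0), 2), (np.float64(-1.5), 1)]
 hin y 75 [(np.float64(0.1), 18), (np.float64(0.1), 17), (np.float64(-0.0), 18)]
0.157 317 [ 0.5282 -0.2746  0.1613] ((528.693603515625, -274.4894714355469), (12.346211433410645, 15.026209831237793), 2.9330031871795654)
0.11 189 [ 0.523  -0.2746  0.1348] ((523.4199829101562, -274.8255310058594), (2.0661377906799316, 15.95363712310791), 2.3978848457336426)
-0.005 2177 [ 5.118e-01 -2.741e-01 -1.000e-04] ((524.0556640625, -273.7235107421875), (76.45521545410156, 78.95651245117188), 2.6741414070129395)
0.04 536 [ 0.5265 -0.2744  0.0458] ((527.2533569335938, -274.4445495605469), (15.697779655456543, 49.136905670166016), 3.1962974071502686)
```

View pics/r2.png

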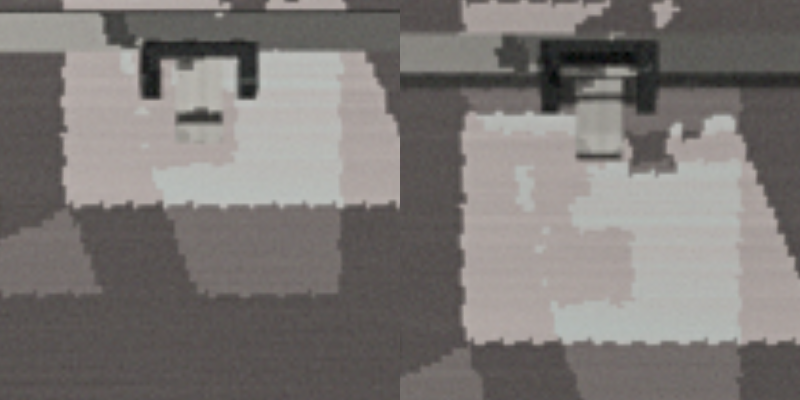

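View pics/r3.png

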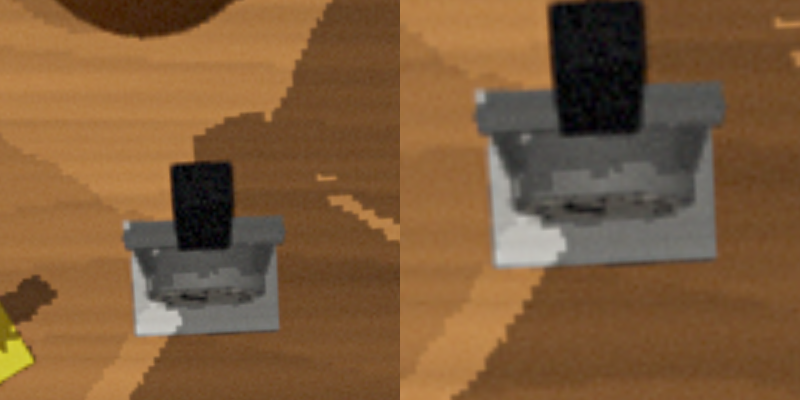

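Measured values:
- **Hatch centre:** about (0.6299, 0.1723), yaw −10°. The two opposite wrist views agree within 0.4 mm.
- **Hook:** lies on the case's mid-line, as specified.
- **Post:** at (0.5287, −0.2745), top at 0.161 (0.162 expected), yaw 2.7°.

Grasping now.

```bash
python3 - <<'E'
from h import *
th=np.deg2rad(2.7); A=down(th+np.pi/2); p=np.array([.5287,-.2745,0])
manip.set_gripper(0.5)
manip.move_ptp(p+[0,0,.20],A)
manip.move_l(p+[0,0,.129],max_speed=.08)
print(manip.current_time(),manip.current_force(),manip.current_ee_pos())
manip.set_gripper(0.0,effort=60)
print(manip.current_time(),manip.current_force(),manip.current_grip_width())
manip.move_l(p+[0,0,.20],max_speed=.1); shot("wrist","g1"); shot("scene","g1s")
print(manip.current_time(),manip.current_force(),manip.current_grip_width())
E
```

```text
10.325 [ 0.33515973 -0.74375946 -0.18362405] [ 0.52896258 -0.27467249  0.12951289]
10.6833 [ 0.53689839 -0.39501985  4.40403872] 0.18003046144842655
11.6417 [ 0.04480131  1.07127466 -1.28236803] 0.17513247835203175
```

View pics/g1.png

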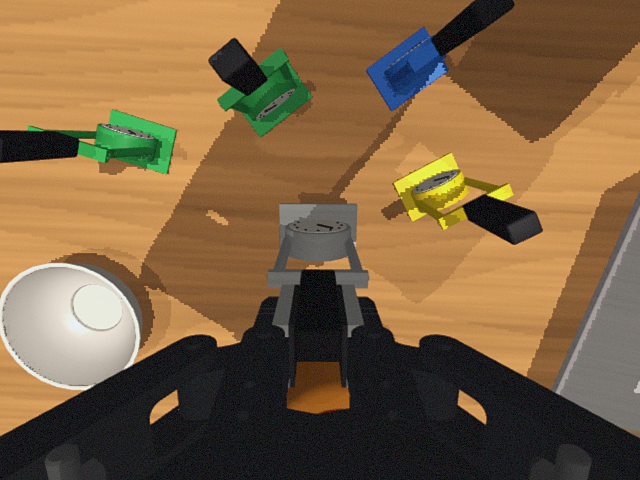

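View pics/g1s.png

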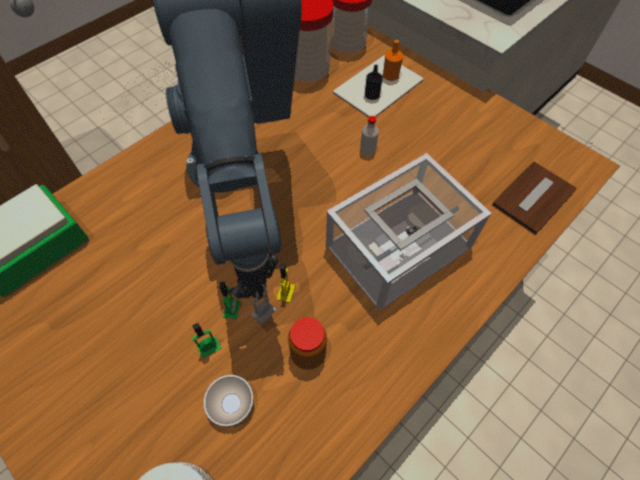

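The wrist view shows the silver thermometer held by its post. The bar is at px (268–368, 270–286), centred on the jaws and level. Next I'll measure its pose in the hand.

```bash
python3 - <<'E'
from h import *
f=np.load("pics/g1.npz"); W=cloud(f["d"],dict(camera_matrix=f["K"],R=f["R"],t=f["t"]))
o=np.array(manip.current_ee_pos());T=np.array(manip.current_tcp_rot());print(o,np.round(T,4))
L=(W-o)@T  # tool coords
for nm,(u0,u1,v0,v1) in dict(bartop=(270,366,271,274),barL=(272,290,271,274),barR=(346,364,271,274),foot=(282,352,206,214),post=(302,335,285,330)).items():
    q=L[v0:v1+1,u0:u1]; q=q[f["d"][v0:v1+1,u0:u1]>0]; print(nm,np.round(np.median(q,0)*1000,1),np.round(q.min(0)*1000,1),np.round(q.max(0)*1000,1))
for v in range(262,292,2): print(v,np.round(L[v,280]*1000,1),np.round(L[v,355]*1000,1),f["p"][v,280])
for u in range(264,374,2): print(u,np.round(L[278,u]*1000,1)) if u<274 or u>362 else 0
for v in range(200,214,2): print(v,np.round(L[v,316]*1000,1))
E
```

```text
[ 0.52833967 -0.2742894   0.19913447] [[-1.300e-03 -4.710e-02  9.989e-01]
 [ 8.000e-04  9.989e-01  4.710e-02]
 [-1.000e+00  9.000e-04 -1.300e-03]]
bartop [27.6  0.4 -4. ] [ 19.  -22.5  -6.6] [30.1 22.8 -2.6]
barL [ 28.  -17.4  -3.7] [ 26.1 -21.5  -4.5] [ 30.  -13.4  -2.7]
barR [28.3 17.7 -3.8] [26.9 13.6 -4.4] [30.  21.9 -2.7]
foot [126.   -0.9 -15.3] [124.  -25.2 -18.4] [127.8  24.2 -12. ]
post [-15.3   0.3  -6.1] [-32.9  -6.3  -7. ] [ 7.6  7.1 -4.9]
262 [ 44.5 -19.2  -3.4] [46.6 19.7 -2.8] [81 79 76]
264 [ 42.4 -19.   -3.1] [43.4 19.4 -2.7] [77 76 76]
266 [ 39.  -18.7  -3.1] [40.5 19.2 -2.6] [73 73 70]
268 [ 37.1 -18.5  -2.8] [37.6 18.9 -2.6] [78 78 76]
270 [ 30.3 -17.8  -4.1] [31.1 18.2 -3.9] [75 76 72]
272 [ 28.  -17.6  -3.9] [29.2 18.1 -3.6] [92 94 92]
274 [ 27.5 -17.6  -3.1] [27.  17.9 -3.3] [108 107 103]
276 [ 27.5 -17.6  -2.1] [27.9 18.  -2. ] [105 104  98]
278 [ 27.9 -17.7  -1. ] [27.7 18.  -1.1] [102 102  97]
280 [ 27.3 -17.6  -0.2] [27.3 18.  -0.2] [102 101  95]
282 [ 27.  -17.6   0.7] [28.5 18.1  1.3] [104 104 100]
284 [ 27.5 -17.7   1.9] [26.9 18.   1.7] [108 107 101]
286 [ 28.1 -17.8   3.2] [27.9 18.1  3.1] [108 107 104]
288 [199.5 -35.9  74.8] [200.5  36.5  75.1] [126  90  63]
290 [ -9.3 -13.9 -10.4] [ -9.8  14.2 -10.6] [106  90  76]
264 [197.9 -50.7  64. ]
266 [201.3 -49.2  65.3]
268 [ 27.1 -23.3  -1.3]
270 [ 28.6 -22.5  -0.7]
272 [ 27.6 -21.4  -1.1]
364 [27.6 22.2 -1.1]
366 [27.4 23.2 -1.2]
368 [29.7 24.5 -0.3]
370 [201.   50.6  65. ]
372 [200.5  52.5  64.9]
200 [201.   -1.2 -10.3]
202 [197.4  -1.2  -9.1]
204 [126.1  -0.9 -19.6]
206 [126.2  -0.9 -18.1]
208 [126.3  -0.9 -16.7]
210 [125.1  -0.9 -15.4]
212 [126.7  -0.9 -13.7]
```

The grasp is as expected: bar centre 0.2 mm off and top at 27.5 mm (27 expected), with no tilt. Carrying to the opening and going down in front of the hook.

```bash
cat >> h.py <<'E'
YC=np.deg2rad(-10); CX=np.array([np.cos(YC),np.sin(YC),0]); CY=np.array([-np.sin(YC),np.cos(YC),0]); HC=np.array([.62985,.17225,0])
AC=down(YC+np.pi/2)
def tgt(dx,dy,barz): # bar pos relative to seat (m), bar world z
    return HC+CX*(.022+dx+.0002)+CY*(dy-.0001)+np.array([0,0,barz+.031])
def barnow():
    o=np.array(manip.current_ee_pos())-HC; return np.round(np.array([o@CX-.022-.0002,o@CY+.0001,o[2]-.031])*1000,2)
E
python3 - <<'E'
from h import *
o=np.array(manip.current_ee_pos()); o[2]=.345
manip.move_l(o,max_speed=.2)
manip.move_ptp(tgt(-.0425,0,.32),AC)
print(manip.current_time(),barnow())
manip.move_l(tgt(-.0425,0,.27),max_speed=.1)
manip.dwell(.2); print(manip.current_time(),barnow(),manip.current_force(),np.round(manip.current_tcp_rot()-AC,4).tolist())
shot("wrist","c1");shot("top","c1t");shot("scene","c1s")
E
```

```text
14.1917 [-42.14  -0.88 319.89]
15.0417 [-4.2270e+01  7.0000e-02  2.7075e+02] [ 0.3292623  -0.51029884 -1.08109289] [[0.0012, 0.0, -0.0], [0.0003, -0.0, -0.0], [0.0, 0.0005, 0.0011]]
```

View pics/c1.png

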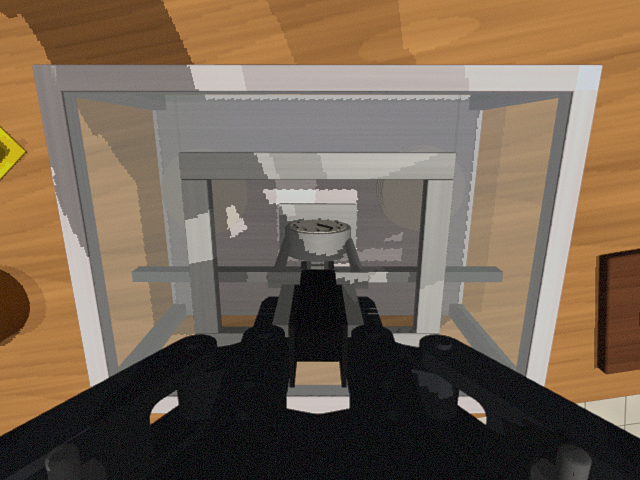

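View pics/c1s.png

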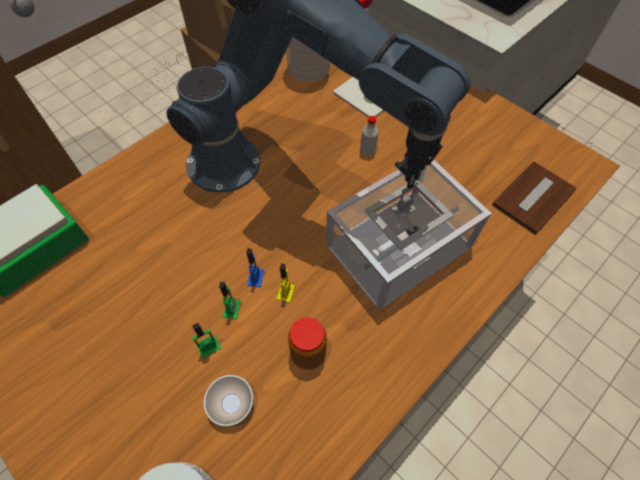

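The foot is centred in the opening (foot px 278–358, opening 212–425) with no contact force. Going down.

```bash
python3 - <<'E'
from h import *
manip.move_l(tgt(-.0427,0,.20),max_speed=.07); print(barnow(),manip.current_force())
manip.move_l(tgt(-.0427,0,.1443),max_speed=.07); manip.dwell(.2)
print(manip.current_time(),barnow(),manip.current_force(),manip.current_grip_width())
shot("wrist","d1");shot("scene","d1s")
a=cv2.imread("pics/d1s.png")[130:310,310:500]; b=cv2.imread("pics/d1.png")[150:400,180:460]
cv2.imwrite("pics/d1m.png",np.hstack([cv2.resize(a,(390,370),interpolation=cv2.INTER_CUBIC),cv2.resize(b,(410,370),interpolation=cv2.INTER_CUBIC)]))
E
```

```text
[-4.2480e+01  9.0000e-02  2.0055e+02] [-0.00443775 -0.25811809 -1.06884063]
17.4833 [-4.2550e+01  7.0000e-02  1.4472e+02] [ 0.03719282  0.53061177 -0.46779562] 0.17571533656132443
```

View pics/d1m.png

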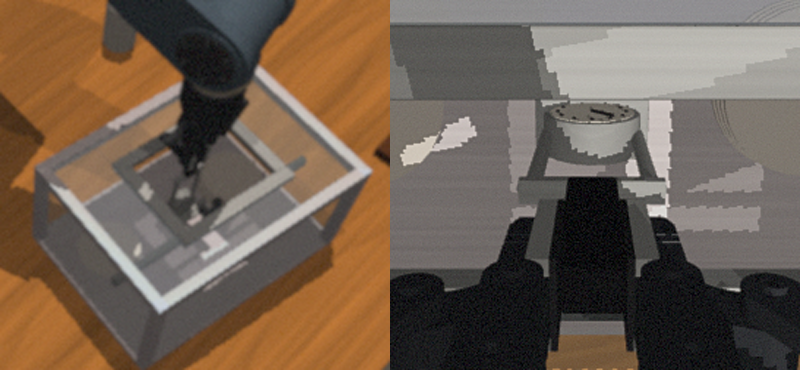

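```bash
python3 - <<'E'
from h import *
manip.dwell(.2); f0=np.array(manip.current_force()); print(f0)
for dx in (-.03,-.02,-.012,-.008,-.004,-.002,0):
    manip.move_l(tgt(dx,0,.1438),max_speed=.04); f=np.array(manip.current_force())-f0
    print(dx,round(manip.current_time(),2),barnow(),"cx,cy,z force",np.round([f@CX,f@CY,f[2]],2))
    if np.linalg.norm(f)>5: print("stop"); break
manip.dwell(.2);f=np.array(manip.current_force())-f0;print(barnow(),np.round([f@CX,f@CY,f[2]],2))
shot("wrist","e1");shot("scene","e1s")
a=cv2.imread("pics/e1s.png")[130:310,310:500]; b=cv2.imread("pics/e1.png")[150:400,180:460]
cv2.imwrite("pics/e1m.png",np.hstack([cv2.resize(a,(390,370),interpolation=cv2.INTER_CUBIC),cv2.resize(b,(410,370),interpolation=cv2.INTER_CUBIC)]))
E
```

```text
[ 0.76617165  1.16939395 -1.0850673 ]
-0.03 18.25 [-2.990e+01 -6.000e-02  1.436e+02] cx,cy,z force [-0.44 -1.73 -0.06]
-0.02 18.65 [-1.9860e+01 -4.0000e-02  1.4367e+02] cx,cy,z force [-0.38 -1.51  0.29]
-0.012 19.0 [-1.183e+01 -5.000e-02  1.437e+02] cx,cy,z force [-0.76 -0.58 -0.61]
-0.008 19.25 [-7.8400e+00 -2.0000e-02  1.4377e+02] cx,cy,z force [-0.12 -0.9   0.39]
-0.004 19.5 [-3.8100e+00 -4.0000e-02  1.4376e+02] cx,cy,z force [-1.17 -1.35 -0.25]
-0.002 19.75 [ -1.93   0.   143.8 ] cx,cy,z force [-0.74 -1.45  0.12]
0 20.0 [9.000e-02 0.000e+00 1.438e+02] cx,cy,z force [ 0.01 -1.2  -0.94]
[-2.0000e-02  1.0000e-02  1.4382e+02] [-0.47 -2.16 -0.05]
```

View pics/e1m.png

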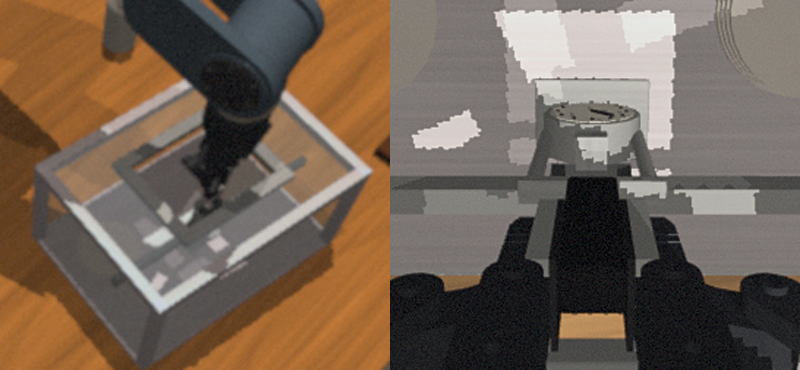

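```bash
cat >> h.py <<'E'
def F(n=5):
    r=[]
    for _ in range(n): r.append(manip.current_force()); manip.dwell(.02)
    f=np.mean(r,0); return np.array([f@CX,f@CY,f[2]])
E
python3 - <<'E'
from h import *
f0=F(8); np.save("f0.npy",f0); print(f0)
z=.1438
while z>.128:
    z-=.001
    manip.move_l(tgt(0,0,z),max_speed=.02); f=F(4)-f0
    print(round(z*1e3,1),round(manip.current_time(),2),barnow(),np.round(f,2))
    if abs(f).max()>2.5: print("contact"); break
E
```

```text
[-0.20027348  0.10178723 -1.16510216]
142.8 20.75 [-3.0000e-02 -1.0000e-02  1.4274e+02] [ 0.38  0.11 -0.11]
141.8 21.07 [-1.0000e-02  2.0000e-02  1.4176e+02] [ 0.5  -0.44 -0.44]
140.8 21.38 [-0.0000e+00 -4.0000e-02  1.4078e+02] [ 0.01 -0.31 -0.17]
139.8 21.7 [-1.0000e-02  2.0000e-02  1.3978e+02] [ 0.34  0.26 -0.11]
138.8 22.02 [-1.0000e-02  0.0000e+00  1.3877e+02] [ 0.25 -0.22  0.19]
137.8 22.33 [-1.0000e-02  1.0000e-02  1.3778e+02] [ 0.21 -0.02  0.16]
136.8 22.65 [-1.3000e-01  6.0000e-02  1.3678e+02] [-0.69  0.15  0.32]
135.8 22.97 [-1.1000e-01  1.0000e-02  1.3575e+02] [-1.62 -0.06  1.38]
134.8 23.28 [-7.0000e-02  3.0000e-02  1.3474e+02] [-2.02  0.58  1.59]
133.8 23.6 [-8.000e-02  1.000e-02  1.337e+02] [-2.75  0.64  1.65]
contact
```

```bash
python3 - <<'E'
from h import *
f0=np.load("f0.npy"); z=.1338; dx=0
while z>.110:
    z-=.0007
    manip.move_l(tgt(dx,0,z),max_speed=.015); f=F(3)-f0
    print(round(z*1e3,1),round(manip.current_time(),2),barnow(),np.round(f,2))
    if f[2]>8.5 or np.hypot(f[0],f[1])>9: print("stop"); break
E
```

```text
133.1 23.9 [-6.0000e-02 -1.0000e-02  1.3305e+02] [-2.07 -0.27  1.93]
132.4 24.2 [-2.0000e-02 -2.0000e-02  1.3235e+02] [-1.98  0.44  2.53]
131.7 24.5 [-6.0000e-02 -0.0000e+00  1.3165e+02] [-2.59  0.43  3.  ]
131.0 24.8 [-3.0000e-02  1.0000e-02  1.3096e+02] [-2.41  0.05  2.61]
130.3 25.1 [-5.0000e-02 -1.0000e-02  1.3025e+02] [-2.8   0.48  2.58]
129.6 25.4 [-5.0000e-02  1.0000e-02  1.2956e+02] [-2.96  0.38  2.31]
128.9 25.7 [-4.0000e-02 -1.0000e-02  1.2885e+02] [-3.68  0.38  3.08]
128.2 26.0 [-4.0000e-02 -1.0000e-02  1.2814e+02] [-3.75  0.26  2.96]
127.5 26.3 [-3.0000e-02 -1.0000e-02  1.2746e+02] [-3.34  0.11  3.41]
126.8 26.6 [-3.0000e-02  1.0000e-02  1.2677e+02] [-3.64  0.19  3.59]
126.1 26.9 [-3.0000e-02 -2.0000e-02  1.2607e+02] [-3.21 -0.03  3.21]
125.4 27.2 [-5.0000e-02 -2.0000e-02  1.2533e+02] [-3.51  0.54  3.52]
124.7 27.5 [-3.0000e-02  1.0000e-02  1.2465e+02] [-3.9   0.04  3.78]
124.0 27.8 [-4.0000e-02  1.0000e-02  1.2396e+02] [-4.42 -0.03  4.17]
123.3 28.1 [-5.0000e-02  0.0000e+00  1.2325e+02] [-4.35  0.02  4.34]
122.6 28.4 [ -0.13   0.   122.41] [-4.24  0.59  2.38]
121.9 28.7 [-1.1000e-01 -3.0000e-02  1.2171e+02] [-4.51 -0.17  2.44]
121.2 29.0 [-1.3000e-01 -6.0000e-02  1.2096e+02] [-4.32  0.47  0.52]
120.5 29.3 [-7.0000e-02 -4.0000e-02  1.2038e+02] [-3.94 -0.03  1.75]
119.8 29.6 [-0.0000e+00 -2.0000e-02  1.1977e+02] [-4.5   0.2   2.02]
119.1 29.9 [-2.0000e-02  3.0000e-02  1.1908e+02] [-3.84 -0.24  2.28]
118.4 30.2 [-2.0000e-02  2.0000e-02  1.1832e+02] [-4.07  0.73  2.09]
117.7 30.5 [ -0.34  -0.19 116.68] [-2.07  0.11 -5.71]
117.0 30.8 [-1.1000e-01 -1.4000e-01  1.1665e+02] [-2.48  0.17 -6.38]
116.3 31.1 [ 8.0000e-02 -5.0000e-02  1.1638e+02] [-1.91 -0.42 -4.77]
115.6 31.4 [2.3000e-01 8.0000e-02 1.1587e+02] [-1.69 -0.77 -2.24]
114.9 31.7 [  0.37   0.13 115.59] [-1.61 -0.74  4.13]
114.2 32.0 [  0.5    0.14 115.46] [-2.66 -1.13  9.66]
stop
```

At 117.7 mm the load dropped with a jerk (the snap), then a solid bottom showed at about 115.5 mm, taking 9.7 N. I'll relax the press and tug up gently to check that the keeper holds.

```bash
python3 - <<'E'
from h import *
f0=np.load("f0.npy")
for z in (.1147,.1153,.116,.1166,.1172,.1178):
    manip.move_l(tgt(0.0,0,z),max_speed=.02); f=F(4)-f0
    print(round(z*1e3,1),round(manip.current_time(),2),barnow(),np.round(f,2))
    if f[2]<-4: break
shot("wrist","k1")
b=cv2.imread("pics/k1.png")[150:400,180:460]; cv2.imwrite("pics/k1m.png",cv2.resize(b,(784,600),interpolation=cv2.INTER_CUBIC)[:600])
E
```

```text
114.7 32.32 [  0.43   0.13 115.5 ] [-2.29 -1.14  7.73]
115.3 32.63 [3.0000e-01 1.1000e-01 1.1555e+02] [-0.95  0.25  4.76]
116.0 32.95 [-1.0000e-02 -2.0000e-02  1.1576e+02] [0.88 0.33 0.07]
116.6 33.27 [ -0.26  -0.12 116.08] [ 1.17  0.35 -4.32]
```

View pics/k1m.png

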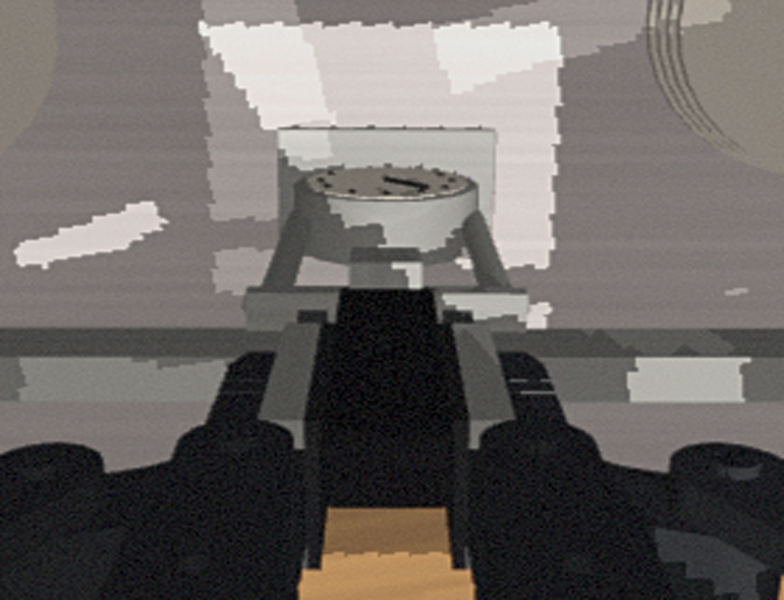

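The dark keeper noses now sit over the bar (px 313,316 and 455,316) and hold against a 4 N upward tug, so it is latched. Going to zero force, letting go and retreating.

```bash
python3 - <<'E'
from h import *
f0=np.load("f0.npy")
manip.move_l(tgt(0,0,.1159),max_speed=.02); print(barnow(),F(4)-f0)
manip.set_gripper(0.4); print(manip.current_time(),manip.current_grip_width(),F(3)-f0)
manip.move_l(tgt(0,0,.14),max_speed=.05); print(F(3)-f0)
manip.move_l(tgt(0,0,.27),max_speed=.12)
manip.move_l(tgt(-.06,0,.31),max_speed=.15); manip.dwell(.3)
shot("wrist","z1");shot("scene","z1s"); print(manip.current_time(),F(3)-f0)
E
```

```text
[-1.0000e-01 -6.0000e-02  1.1593e+02] [-0.41276883 -0.5859787  -2.89052307]
33.9583 0.3995980385975723 [ 0.63522595 -0.15705912  1.01791679]
[-0.13948682 -0.36433233  0.95921758]
36.9583 [0.53274147 0.32371539 1.32320736]
```

View pics/z1.png

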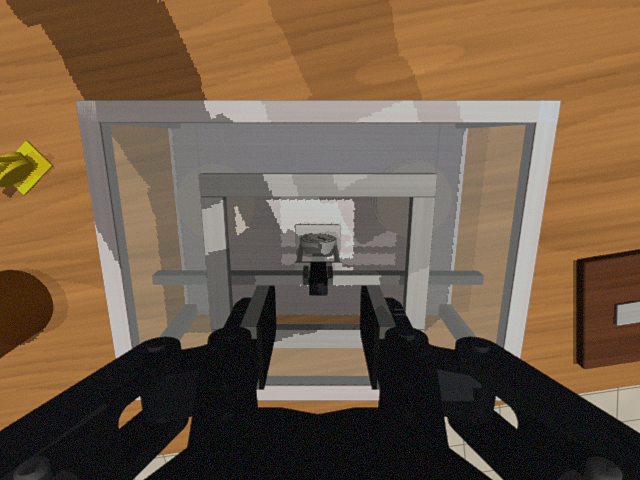

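View pics/z1s.png

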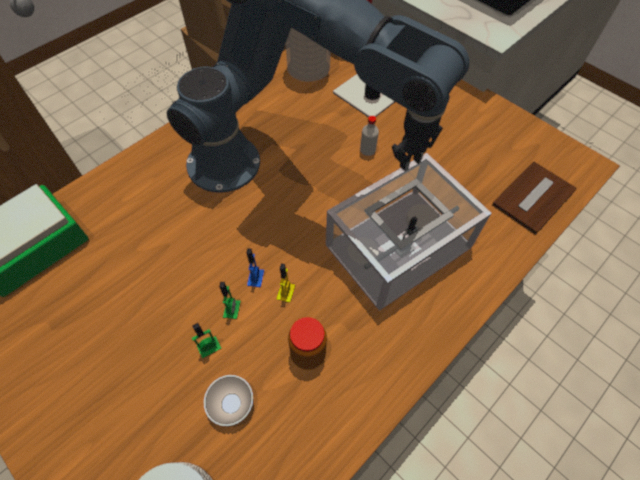

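The thermometer hangs on the hook with its post upright at wrist px (318,278), and the gripper is clear. One check of post position and stillness, then hand in.

```bash
python3 - <<'E'
from h import *
def post(n):
    f=np.load(f"pics/{n}.npz"); W=cloud(f["d"],dict(camera_matrix=f["K"],R=f["R"],t=f["t"]))
    q=W[255:298,300:336].reshape(-1,3); pp=f["p"][255:298,300:336].reshape(-1,3).max(1)
    q=q[(pp<60)&(q[:,2]>.172)&(q[:,2]<.19)]; o=q-HC; return len(q),np.round([(o@CX).mean()*1e3-22,(o@CY).mean()*1e3,np.median(q[:,2])*1e3],2)
print("z1",post("z1")); shot("wrist","z2"); print("z2",post("z2"))
manip.sign_off(); print(manip.current_time())
E
```

```text
z1 (275, array([ -0.95,   0.25, 178.3 ]))
z2 (268, array([ -1.1 ,   0.3 , 178.32]))
the job is handed in; nothing more can be done
the job is handed in; nothing more can be done
```

The silver thermometer is hanging latched on the hook, let go, and the job is handed in. The clock read about 37 s of the allowed 67 s just before. No verdict is reported back, so what follows is from my own checks.

- **Picking and lowering:** I took the silver one by its post, leaving the blue, green and yellow look-alikes alone. It went down through the opening in front of the hook. The wrist force stayed at noise level (1–2 N), with no sign of touching the frame.
- **Seating:** I pressed down in small steps. The keeper resisted with about 4 N, then snapped at a bar height of about 117.5 mm. The solid bottom came at about 115.5 mm, 2.5 mm below the nominal seat. The highest press I read was 9.7 N, against the 16 N limit.
- **Latch:** the keeper noses showed above the bar in the picture, and the bar held against a gentle 4 N upward tug.
- **After letting go:** two pictures put the post top about 1 mm from the seat in plan and upright, and it had not moved between them beyond noise. The gripper is well clear, and the jar, bottle and bowl look unmoved in the scene picture.

Two small disagreements:
- There was about 3 N of upward pull left when I opened the fingers, where I had aimed for zero.
- The measured post top was 178.3 mm against 179.5 mm expected, which is within the camera's accuracy.

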